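# Zero the chopper's dial and hold the pulse key half pressed

## Task

The food chopper on the kitchen counter was left with its dial turned up. First turn the black dial back, anticlockwise, fully home to its zero stop; only then press the orange spring-loaded pulse key halfway down, its top level with the green band on the pillar beside it, never all the way to the bottom, and finish the program while still holding it there with the gripper. Leave the tin, the mug and the can opener where they stand.

Things in the scene. Friction and masses are not known exactly. Their poses are not given: they have to be found in the camera images.
- chopper: Grey food chopper, fixed: flat motor base 200 (x) by 420 (y) mm, deck 60 mm above the counter. Origin: centre of its underside; -x is its front, roughly facing the robot. A clear lidded bowl, 134 mm wide, top 153 mm up, handle to +y, stands at (0, +140) mm. Dial and pulse key sit on the deck at (-20, -25) and (-20, -145) mm, either in either place, with the chopper's yaw.
- dial_grip (a point): On the dial's upright axis, at gripping height, 41 mm above the deck. The dial: a black bar 50 long, 16 thick, 13 to 53 mm above the deck, on a 54 mm disc over an 80 mm scale plate. The point turns with it: x along the bar, white pointer line on the -x half, z up. Grip the bar across its 16 mm from above. At zero the pointer meets the red tick at the chopper's front.
- dial (a joint): Angle of the dial, rad: 0 at the zero stop (bar along the chopper's x axis, pointer to the red tick), growing as it turns clockwise seen from above, to 2.6 at the other stop. It turns with light friction (0.04 N m) and stays where it is left. It starts between 0.8 and 2.2.
- key_top (a point): Centre of the flat top of the orange pulse key, 56 (x) by 54 (y) mm; 34 mm above the deck when released, 24 mm half pressed. Moves with the key; z up. A white pillar 16 by 8 mm, 36 mm tall, stands 34 mm to the chopper's -y side of this centre; its green band spans 21 to 27 mm above the deck (half travel), a red band lies lower. A 6 mm high grey rim surrounds the key.
- key (a joint): Travel of the pulse key, m: 0 released, growing as it is pressed straight down, 0.020 at the bottom stop; half pressed is 0.010. A spring pushes it up: about 3 N to start it moving, 8 N at half travel, 13 N at the bottom; it springs back when let go.
- tin: Closed food tin with blue label, 74 mm across, 108 mm tall, loose; origin at the centre of its base. Leave alone.
- mug: Blue ceramic mug, 82 mm across, 92 mm tall, handle on its +y side (out to about 80 mm), loose; origin at the centre of its base. Leave alone.
- can_opener: White hand-held can opener lying on the counter, 172 mm long along its x, 54 mm wide, 37 mm high, loose; its round head with a steel key is at +35 mm in x, its handle runs to -110 mm; origin on its underside. Leave alone.

How it is judged (in metres and radians):
On the way:
1. the dial is back at its zero stop (within 0.1 rad), the pulse key not yet pressed (value of joint dial below 0.1 rad and value of joint key below 0.003 m), for 0.2 s.
At the end, for the whole second after the job is handed in: The dial is within 0.1 rad of its zero stop and, through the last second, the fingers press on the pulse key (over 3 N) and keep it at half travel, 10 mm give or take 3 mm (value of joint dial below 0.1 rad and value of joint key between 0.007 and 0.013 m and contact force between the fingers and key above 3 N); the arm keeps its last pose, push and grip.
It fails at once if the pulse key is pressed more than 4 mm while the dial is still off zero (over 0.15 rad) (value of joint key above 0.004 m and value of joint dial above 0.15 rad).
It fails at once if the pulse key is pressed to the bottom (over 18 mm) (value of joint key above 0.018 m).
It fails at once if the tin, the mug or the can opener is moved more than 30 mm (distance of any of tin, mug, can_opener from where it was at the start of the episode above 0.03 m).
It fails at once if the tin or the mug is tipped over (angle between any of tin, mug's own z axis and vertical above 0.5 rad).
It also fails if it takes over 61 s, if anything falls off the work surface, if the arm or the gripper's body presses on something with over 40 N, if the wrist force passes 120 N, or if a joint passes its speed limit or range.

## Robot

A 6-joint arm with a two-finger parallel gripper is mounted at the origin on the work surface. World frame = base frame: x ahead of the robot, y to its left, z up, the work surface at z = 0. Lengths are in m, angles in degrees, forces in N, time in s.
With the tool pointing down it reaches from about 0.4 to 0.825 m from the base axis. Payload 7 kg.
Tool frame: the origin (TCP) lies midway between the tips of the shut fingers; the grasp point (between the pads) lies 19 mm behind it; z points along the fingers, y is the line along which they close (so a half turn about z gives the same grasp; the last joint's range is limited). The gripper opens to 88 mm and grips with 3 to 60 N. Pads are 19 mm wide; open, the fingers measure 130 mm over their backs; the gripper's body (78 mm by 193 mm) begins 47 mm behind the grasp point.
Start: joints at [85.892, 20.546, 0.682, 0, -70.136, -16.507], TCP at [0.238, 0.632, 0.227] pointing down, gripper open.
Joint ranges: [-176.03, 176.03], [-82.01, 121.73], [-58.28, 71.71], [-173.87, 95.51], [-174.79, -0.11], [-173.66, 173.66]. Speed limits (degrees/s): [136.94, 136.94, 172.46, 180, 180, 180].

## Interface

Orientations are given as [roll, pitch, yaw] about the fixed x, y, z axes, in that order (R = Rz(yaw) Ry(pitch) Rx(roll)).
In Python, from plant import ctrl gives the robot as it stands. The module is installed in compiled form; this text tells all that it offers.
- The arm moves only by the tool send_rows, never from a script. Its argument "plan" is a list that holds one entry, the list of rows, each a list of 6 numbers: the shift along the tool's x, y, z in fractions of the full range, 1 being 20 cm, then the turn, a rotation vector about the tool's x, y, z in shares of pi rad (1.0 is pi rad). A call has 1 to 8 rows; each row is the pose to reach, as a shift and turn from the pose commanded when the call began, along the tool's axes at that moment; what a row does not reach only later rows make up. A row lasts 1/12 s, in which the tool goes at most 41.7 mm and 7.16 degrees, less where a joint would pass 70% of its speed; a pose out of reach is approached as far as the arm can. A call with a gripper value outside its range is refused whole. "fingers" is the opening, from 0 (shut) to 1 (fully open), set as the call begins (left out, the last holds). The fingers move at their own pace and stop on an object; the grip force is fixed at half the most. Time passes only in rows, so rows that repeat a pose let the fingers close. It gives the time, the measured TCP pose, the force, the opening and the grip force at its end, in the units of the state.
- ctrl.get_obs(): the state, without advancing time (a new reading comes with each control period).
- ctrl.snapshot(name): name is "scene" or "top" or "wrist"; returns a dict with "img" (384x512x3 uint8, red, green, blue), "K" (3x3 intrinsics, pixels), "k1" (the pictures are not rectified: a ray, as slopes to the right and down, at radius r is drawn at 1 + k1 r^2 times it, then the intrinsics apply), "pose" (4x4, takes a point from camera to world coordinates). Camera axes: x right, y down, z forward; pixel columns grow to the right and rows downward; lengths in m; the calibration is good to about 2 mm. A picture is of the moment at which its call begins. There is no depth.
- ctrl.close_job(): hands the job in; it is judged then, once.
The state is a dict: "clock": time; "joint_pos": joint angles; "qvel": joint speeds; "tau": joint torques, N m; "tool_pos": TCP position; "orientation": TCP orientation; "force": force on the tool from outside, world axes, zero at the start; "moment": the same for the moment, N m; "opening": finger opening in m; "gripper_force": force on a finger pad.
Only numpy, scipy, OpenCV 4.12 (cv2) and the standard library are available. Lean on these libraries where they do the work, as an engineer would, in place of code of your own. Each camera call takes 0.05 s, during which the arm holds its last target. There are 200 camera calls.

## Working session

There is one attempt and no reset: what is moved stays moved. The work goes in short steps, Python scripts to look and compute and a tool call to move; the robot and the scene stay as the last step left them, time stands still between calls to the robot, and variables do not carry over. Pictures are saved under pics/ and viewed, at most 10 in all, crops included, and the job is handed in when it is done.

Besides the shell and the picture viewer there is one more tool, called after "Call:" by a JSON object that holds its "fn" and its "kwargs". send_rows: Moves the arm, as the interface text tells. Its arguments: {"type":"object","properties":{"plan":{"type":"array","items":{"type":"array","items":{"type":"array","items":{"type":"number"}}}},"fingers":{"type":"number"}},"required":["plan"]}

```bash
mkdir -p pics
cat > h.py <<'E'
import numpy as np, cv2
from plant import ctrl
def snap(n,f):
    s=ctrl.snapshot(n); cv2.imwrite('pics/'+f,cv2.cvtColor(s['img'],cv2.COLOR_RGB2BGR)); np.savez(f[:-4]+'.npz',**s); return s
def ray(s,u,v):
    K=s['K'];k=float(s['k1']); D=np.array([k,0,0,0.])
    p=cv2.undistortPoints(np.array([[[u,v]]],float),K,D,None,None,None,(3,50,1e-12))[0,0] if 0 else cv2.undistortPoints(np.array([[[u,v]]],float),K,D)[0,0]
    T=s['pose']; return T[:3,3],T[:3,:3]@np.array([p[0],p[1],1])
def onz(s,u,v,z):
    o,d=ray(s,u,v); return o+d*(z-o[2])/d[2]
def proj(s,P):
    T=s['pose'];c=T[:3,:3].T@(np.array(P)-T[:3,3]);p=c[:2]/c[2];p=p*(1+float(s['k1'])*(p@p));K=s['K']
    return K[0,0]*p[0]+K[0,2],K[1,1]*p[1]+K[1,2]
E
python3 - <<'E'
from h import *
for n in('scene','top'):
    s=snap(n,n+'1.png'); print(n,s['pose'].round(3).tolist(),s['K'][0],s['k1'])
a=[cv2.imread('pics/'+n+'1.png') for n in('scene','top')]
print(ctrl.get_obs())
E
```

```text
scene [[-0.422, 0.765, -0.486, 1.094], [0.906, 0.348, -0.239, 0.253], [-0.014, -0.542, -0.84, 0.869], [0.0, 0.0, 0.0, 1.0]] [440.24620736   0.         254.26673911] 0.03797031229120167
top [[-0.023, -0.982, 0.188, 0.453], [-0.999, 0.018, -0.028, 0.033], [0.024, -0.189, -0.982, 1.162], [0.0, 0.0, 0.0, 1.0]] [436.67352166   0.         252.10756244] -0.1500584912176395
{'clock': 0.1, 'joint_pos': array([ 8.58918408e+01,  2.05858217e+01,  6.41029378e-01, -1.79540283e-02,
       -7.01360786e+01, -1.65098477e+01]), 'qvel': array([ 0.05710412, -0.08703881,  0.2185606 ,  0.11862273,  0.0575604 ,
       -0.05601294]), 'tau': array([-1.05591800e-03, -5.84163058e+01,  2.93751740e+01,  7.01560915e+00,
        1.02452002e-02, -4.72572151e-05]), 'tool_pos': array([0.23753022, 0.63137429, 0.22574797]), 'orientation': array([ 1.79917666e+02, -6.80082018e-03, -2.06241145e+01]), 'force': array([-0.26804022, -0.25737915, -0.19733843]), 'moment': array([-0.02563631, -0.00110873, -0.07292043]), 'gripper_force': 0.0, 'opening': 0.08764776789805294}
```

View pics/top1.png

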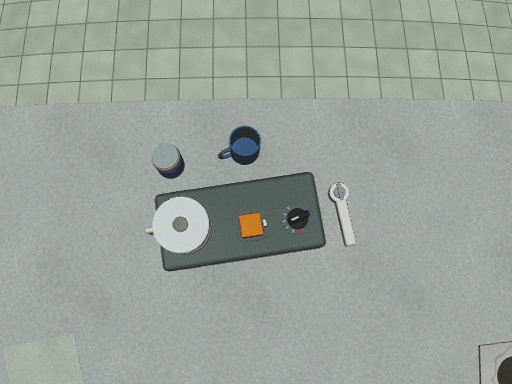

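View pics/scene1.png

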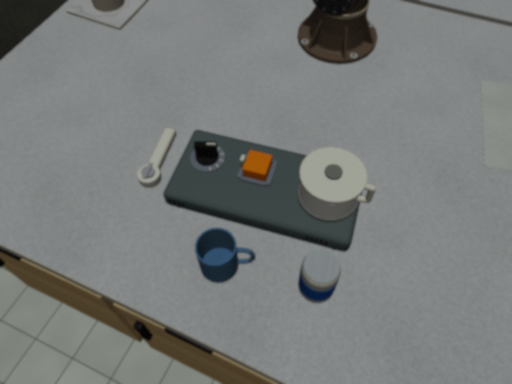

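The top view shows the key at (251,225), the dial at (297,218) with its red tick at about (298,232), the mug at (244,145), the tin at (168,160) and the can opener at (343,213). Next I measure the key and dial and zoom in on the dial.

Run:
```python
from h import *
C={}
for n in('top','scene'):
    s=dict(np.load(n+'1.npz')); im=s['img']; hsv=cv2.cvtColor(im,cv2.COLOR_RGB2HSV)
    m=cv2.inRange(hsv,(8,180,190),(22,255,255)); m[:100]=0; m[250:]=0
    k,l,st,c=cv2.connectedComponentsWithStats(m); i=1+np.argmax(st[1:,4]); 
    print(n,'key',c[i],st[i],onz(s,*c[i],.094))
    r=cv2.inRange(hsv,(0,120,100),(6,255,255))|cv2.inRange(hsv,(172,120,100),(180,255,255))
    k,l,st,c=cv2.connectedComponentsWithStats(r)
    for j in range(1,k): print(' red',c[j],st[j,4],onz(s,*c[j],.062))
    # deck outline by dark greenish gray
    g=cv2.inRange(im,(20,25,25),(75,85,85)); g=cv2.morphologyEx(g,cv2.MORPH_CLOSE,np.ones((15,15)))
    k,l,st,c=cv2.connectedComponentsWithStats(g[:300]); i=1+np.argmax(st[1:,4])
    if n=='top':
        cn=cv2.findContours((l==i).astype('uint8'),0,2)[0][0]
        P=np.array([onz(s,*p[0],.06)[:2] for p in cn],np.float32); print('deck',cv2.minAreaRect(P))
    x,y=(297,218) if n=='top' else (208,153)
    C[n]=cv2.resize(im[y-26:y+26,x-34:x+34],None,fx=8,fy=8,interpolation=cv2.INTER_CUBIC)
cv2.imwrite('pics/crop.png',cv2.cvtColor(cv2.resize(np.hstack([C['top'],C['scene']]),(800,306)),cv2.COLOR_RGB2BGR))
```

```text
top key [250.3549884  224.39675174] [239 213  23  24 431] [0.57562387 0.00791597 0.094     ]
 red [262. 227.] 1 [ 0.57205131 -0.02214402  0.062     ]
 red [299.42857143 231.71428571] 7 [ 0.55791842 -0.11683744  0.062     ]
deck ((0.6477194428443909, 0.013432562351226807), (0.3068726062774658, 0.4708578586578369), 7.5329670906066895)Traceback (most recent call last):
  File "<stdin>", line 6, in <module>
    return _wrapfunc(a, 'argmax', axis=axis, out=out, **kwds)
    return bound(*args, **kwds)
ValueError: attempt to get argmax of an empty sequence
```

Run:
```python
from h import *
C={}
for n in('top','scene'):
    s=dict(np.load(n+'1.npz')); im=s['img']; hsv=cv2.cvtColor(im,cv2.COLOR_RGB2HSV)
    if n=='top':
        g=(im.max(2)<90).astype('uint8'); g[:168]=0; g[280:]=0; g[:,330:]=0
        g=cv2.morphologyEx(g,cv2.MORPH_OPEN,np.ones((7,7)))
        k,l,st,c=cv2.connectedComponentsWithStats(g); i=1+np.argmax(st[1:,4])
        cn=cv2.findContours((l==i).astype('uint8'),0,2)[0][0]
        P=np.array([onz(s,*p[0],.05)[:2] for p in cn],np.float32); print('deck',cv2.minAreaRect(P))
        # back edge & right edge line fits
        pts=[]
        for u in range(215,310,3):
            v=np.argmax(g[:,u]); pts.append(onz(s,u,v,.06)[:2])
        p=np.array(pts); a=np.polyfit(p[:,1],p[:,0],1); print('back edge yaw',np.degrees(np.arctan(-a[0])))
        pts=[onz(s,u,279-np.argmax(g[::-1][:,u]),.03)[:2] for u in range(190,315,3)]
        pts=[onz(s,u,383-np.argmax(g[::-1][:,u]),.03)[:2] for u in range(190,315,3)]
        p=np.array(pts); a=np.polyfit(p[:,1],p[:,0],1); print('front edge yaw',np.degrees(np.arctan(-a[0])))
    x,y=(297,218) if n=='top' else (208,153)
    C[n]=cv2.resize(im[y-26:y+26,x-34:x+34],None,fx=8,fy=8,interpolation=cv2.INTER_CUBIC)
    print(im[165 if n=='scene' else 224,258 if n=='scene' else 250])
cv2.imwrite('pics/crop.png',cv2.cvtColor(cv2.resize(np.hstack([C['top'],C['scene']]),(800,306)),cv2.COLOR_RGB2BGR))
```

```text
deck ((0.5944470167160034, -0.12022627890110016), (0.04424196109175682, 0.0522342249751091), 87.78536224365234)
back edge yaw -62.477255611931795
front edge yaw 39.45573238750077
[200 123  34]
[160  87  10]
```

View pics/crop.png

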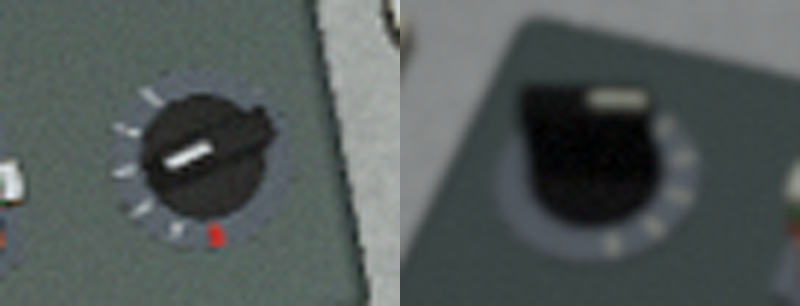

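The top crop shows the white pointer line from (291.1,220.0) to (299.0,217.0), the disc centre at (297.7,218.7) and the red tick at (299.9,232.1). The dial is turned up about 70° clockwise.

Run:
```python
from h import *
s=dict(np.load('top1.npz'))
a=onz(s,291.1,220,.113);b=onz(s,299,217,.113)
print('ptr',a,b,'bar yaw',np.degrees(np.arctan2(*(b-a)[1::-1])))
print('ctr top',onz(s,298.9,217,.113),'disc',onz(s,297.7,218.7,.073),'tick',onz(s,299.9,232.1,.062))
t=dict(np.load('scene1.npz'))
p=lambda x,y:(174+(x-400)/5.88,127+y/5.88)
a=onz(t,*p(586,99),.113);b=onz(t,*p(648,99),.113);print('scene ptr',a,b,np.degrees(np.arctan2(*(a-b)[1::-1])), 'bar ctr',onz(t,*p(587,98),.113))
print('bar far',onz(t,*p(522,96),.113))
for n in ('top','scene'):
    q=dict(np.load(n+'1.npz')); hsv=cv2.cvtColor(q['img'],cv2.COLOR_RGB2HSV)
    m=cv2.inRange(hsv,(8,180,100),(22,255,255)); m[:100]=0; m[250:]=0
    c=max(cv2.findContours(m,0,2)[0],key=cv2.contourArea)
    P=np.array([onz(q,*x[0],.094)[:2] for x in c],np.float32); print(n,'key',cv2.minAreaRect(P))
    im=q['img'].astype(int); g=((im[...,1]-im[...,0]>5)&(im.max(2)<115)).astype('uint8')
    g[:125]=0;g[280:]=0
    g=cv2.morphologyEx(g,cv2.MORPH_OPEN,np.ones((9,9)));c=max(cv2.findContours(g,0,2)[0],key=cv2.contourArea)
    P=np.array([onz(q,*x[0],.055)[:2] for x in c],np.float32); print(n,'deck',cv2.minAreaRect(P))
```

```text
ptr [ 0.58203958 -0.09076004  0.113     ] [ 0.58895094 -0.11035101  0.113     ] bar yaw -70.5680227315052
ctr top [ 0.58895635 -0.11010631  0.113     ] disc [ 0.58987462 -0.11231989  0.073     ] tick [ 0.55690897 -0.11800018  0.062     ]
scene ptr [ 0.59553427 -0.10819708  0.113     ] [ 0.5859967  -0.08716413  0.113     ] -65.6076607370605 bar ctr [ 0.59496263 -0.10808324  0.113     ]
bar far [ 0.60414048 -0.13060488  0.113     ]
top key ((0.5753213763237, 0.007324038073420525), (0.05468122288584709, 0.05332472175359726), 7.52816104888916)
top deck ((0.5924211740493774, 0.0336146354675293), (0.19694240391254425, 0.4136524498462677), 7.53791618347168)
scene key ((0.582060694694519, 0.008834561333060265), (0.05662112310528755, 0.054679471999406815), 7.061405181884766)
scene deck ((0.6000662446022034, 0.036960452795028687), (0.20133009552955627, 0.41313961148262024), 7.419978618621826)
```

Units first: shifts go in shares of 20 cm and turns go in shares of pi rad. So 20 cm is 1, 19.2 cm is 0.96.

Call:
{"fn": "send_rows", "kwargs": {"plan": [[[0.125, 0.12, 0, 0, 0, 0], [0.25, 0.24, 0, 0, 0, 0], [0.375, 0.36, 0, 0, 0, 0], [0.5, 0.48, 0, 0, 0, 0], [0.625, 0.6, 0, 0, 0, 0], [0.75, 0.72, 0, 0, 0, 0], [0.875, 0.84, 0, 0, 0, 0], [1, 0.96, 0, 0, 0, 0]]], "fingers": 1}}

```text
clock: 0.77
tool_pos: [0.3575, 0.3798, 0.2263]
orientation: [180.0, 0.0, -20.6]
force: [1.2, 0.4, 0.0]
opening: 0.0874
gripper_force: 0.0
```

Scaled: 20 cm is 1, 19.2 cm is 0.96.

Call:
{"fn": "send_rows", "kwargs": {"plan": [[[0.125, 0.12, 0, 0, 0, 0], [0.25, 0.24, 0, 0, 0, 0], [0.375, 0.36, 0, 0, 0, 0], [0.5, 0.48, 0, 0, 0, 0], [0.625, 0.6, 0, 0, 0, 0], [0.75, 0.72, 0, 0, 0, 0], [0.875, 0.84, 0, 0, 0, 0], [1, 0.96, 0, 0, 0, 0]]]}}

```text
clock: 1.43
tool_pos: [0.477, 0.1298, 0.2265]
orientation: [-180.0, 0.0, -20.6]
force: [-0.1, 0.3, 0.3]
opening: 0.0876
gripper_force: 0.0
```

Scaled: 19.3 cm is 0.965, 18.7 cm is 0.935, 48 degrees is 0.2667.

Call:
{"fn": "send_rows", "kwargs": {"plan": [[[0.125, 0.12, 0, 0, 0, 0.0333], [0.25, 0.24, 0, 0, 0, 0.0667], [0.375, 0.36, 0, 0, 0, 0.1], [0.5, 0.48, 0, 0, 0, 0.1333], [0.625, 0.6, 0, 0, 0, 0.1667], [0.75, 0.72, 0, 0, 0, 0.2], [0.875, 0.84, 0, 0, 0, 0.2333], [0.965, 0.935, 0, 0, 0, 0.2667]]]}}

```text
clock: 2.1
tool_pos: [0.5922, -0.1138, 0.226]
orientation: [179.9, 0.0, -69.0]
force: [0.6, 0.8, 0.0]
opening: 0.0877
gripper_force: 0.0
```

Run:
```python
from h import *
s=snap('wrist','w1.png'); o=ctrl.get_obs(); print(o['clock'],o['tool_pos'],o['orientation'],o['joint_pos'].round(1),o['force'])
```

```text
2.15 [ 0.59321077 -0.11661669  0.22551313] [ 1.79893748e+02 -4.79201555e-02 -6.94854516e+01] [  7.4  14.1  -8.7   0.1 -67.4  13.1] [ 2.57535359 -2.0834074   1.21700213]
```

View pics/w1.png

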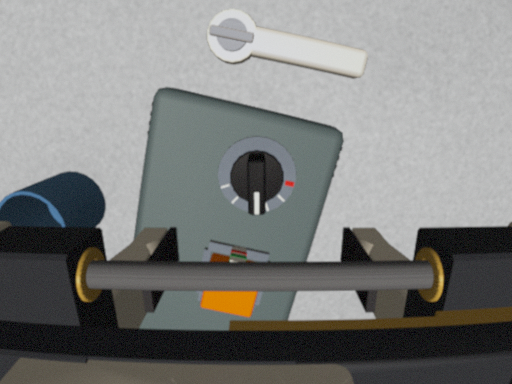

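The wrist view shows the bar lined up with the image's vertical, running from about (257,152) to (257,214) with the white pointer at the lower end. The can opener is clear at the top and the mug is at the left.

Run:
```python
from h import *
s=dict(np.load('w1.npz')); im=s['img']
g=(im.max(2)<22).astype('uint8'); g[:140]=0; g[220:]=0; g[:,:215]=0; g[:,300:]=0
print([ (r,np.flatnonzero(g[r])[[0,-1]].tolist() if g[r].any() else 0) for r in range(150,220,8)])
w=(im.min(2)>150).astype('uint8'); w[:185]=0;w[218:]=0;w[:,:248]=0;w[:,268:]=0
p=np.argwhere(w)[:,::-1]; print(p.mean(0),p.min(0),p.max(0),cv2.minAreaRect(p.astype(np.float32)))
a=onz(s,p[:,0].mean(),p[:,1].min(),.113);b=onz(s,p[:,0].mean(),p[:,1].max(),.113); 
v,*_=cv2.fitLine(np.array([onz(s,*q,.113)[:2] for q in p],np.float32),2,0,.01,.01).reshape(2,2); print('line',a,b,np.degrees(np.arctan2(v[1],v[0])))
d=onz(s,257,176,.073); print('disc',d)
o=ctrl.get_obs(); print(o['tool_pos'],o['orientation'])
```

```text
[(150, 0), (158, [249, 263]), (166, 0), (174, 0), (182, 0), (190, 0), (198, 0), (206, 0), (214, 0)]
[257.28346457 203.36220472] [254 192] [267 214] ((260.5, 203.0), (22.0, 13.0), 90.0)
line [ 0.59215283 -0.10931432  0.113     ] [ 0.58488689 -0.09035191  0.113     ] -60.792145
disc [ 0.59427377 -0.11350383  0.073     ]
[ 0.59321077 -0.11661669  0.22551313] [ 1.79893748e+02 -4.79201555e-02 -6.94854516e+01]
```

Scaled: 8 cm is 0.4, 7 cm is 0.35.

Call:
{"fn": "send_rows", "kwargs": {"plan": [[[-0.015, 0, 0.05, 0, 0, 0], [-0.015, 0, 0.1, 0, 0, 0], [-0.015, 0, 0.15, 0, 0, 0], [-0.015, 0, 0.2, 0, 0, 0], [-0.015, 0, 0.25, 0, 0, 0], [-0.015, 0, 0.3, 0, 0, 0], [-0.015, 0, 0.35, 0, 0, 0], [-0.015, 0, 0.4, 0, 0, 0]]]}}

```text
clock: 2.82
tool_pos: [0.5905, -0.1083, 0.1456]
orientation: [180.0, 0.0, -68.6]
force: [0.4, 0.9, 0.1]
opening: 0.088
gripper_force: 0.0
```

Scaled: 6.2 cm is 0.31, 5.8 cm is 0.29.

Call:
{"fn": "send_rows", "kwargs": {"plan": [[[0, 0, 0.05, 0, 0, 0], [0, 0, 0.1, 0, 0, 0], [0, 0, 0.15, 0, 0, 0], [0, 0, 0.2, 0, 0, 0], [0, 0, 0.25, 0, 0, 0], [0, 0, 0.29, 0, 0, 0], [0, 0, 0.31, 0, 0, 0], [0, 0, 0.31, 0, 0, 0]]]}}

```text
clock: 3.48
tool_pos: [0.59, -0.1087, 0.0833]
orientation: [179.9, 0.0, -68.6]
force: [-0.2, -0.0, 0.1]
opening: 0.0879
gripper_force: 0.0
```

Call:
{"fn": "send_rows", "kwargs": {"plan": [[[0, 0, 0, 0, 0, 0], [0, 0, 0, 0, 0, 0], [0, 0, 0, 0, 0, 0], [0, 0, 0, 0, 0, 0], [0, 0, 0, 0, 0, 0], [0, 0, 0, 0, 0, 0], [0, 0, 0, 0, 0, 0], [0, 0, 0, 0, 0, 0]]], "fingers": 0}}

```text
clock: 4.15
tool_pos: [0.5906, -0.1087, 0.0846]
orientation: [-180.0, -0.0, -68.6]
force: [-0.3, -1.5, 0.8]
opening: 0.0399
gripper_force: 0.0
```

Scaled: 0.3 cm is 0.015, 0.2 cm is 0.01.

Call:
{"fn": "send_rows", "kwargs": {"plan": [[[0.01, 0, 0, 0, 0, 0], [0.015, 0, 0, 0, 0, 0], [0.015, 0, 0, 0, 0, 0], [0.015, 0, 0, 0, 0, 0], [0.015, 0, 0, 0, 0, 0], [0.015, 0, 0, 0, 0, 0], [0.015, 0, 0, 0, 0, 0], [0.015, 0, 0, 0, 0, 0]]]}}

```text
clock: 4.82
tool_pos: [0.5938, -0.1109, 0.0847]
orientation: [-179.8, -0.1, -68.6]
force: [6.5, 1.3, -4.5]
opening: 0.0158
gripper_force: 30.0
```

Run:
```python
from h import *
o=ctrl.get_obs(); print(o)
```

```text
{'clock': 4.8167, 'joint_pos': array([ 7.93047560e+00,  2.10291018e+01, -1.88995648e+01, -9.94026835e-04,
       -4.98500554e+01,  1.34767952e+01]), 'qvel': array([-0.04306773, -0.08980614, -0.03223564,  0.04469138,  0.0413018 ,
       -0.02354131]), 'tau': array([-1.52194999e+00, -5.54786074e+01,  2.13692683e+01,  5.69730833e+00,
       -2.19075702e+00,  1.99788983e-02]), 'tool_pos': array([ 0.59382984, -0.11092432,  0.08473772]), 'orientation': array([-1.79784637e+02, -5.08277751e-02, -6.85934642e+01]), 'force': array([ 6.47509223,  1.28810865, -4.53857857]), 'moment': array([ 0.59725523, -2.25505521,  0.02937161]), 'gripper_force': 29.984055161476135, 'opening': 0.015800958767684333}
```

Scaled: -0.2 cm is -0.01, -38 degrees is -0.2111.

Call:
{"fn": "send_rows", "kwargs": {"plan": [[[0, -0.01, 0, 0, 0, -0.0167], [0, -0.01, 0, 0, 0, -0.0444], [0, -0.01, 0, 0, 0, -0.0722], [0, -0.01, 0, 0, 0, -0.1], [0, -0.01, 0, 0, 0, -0.1278], [0, -0.01, 0, 0, 0, -0.1556], [0, -0.01, 0, 0, 0, -0.1833], [0, -0.01, 0, 0, 0, -0.2111]]]}}

```text
clock: 5.48
tool_pos: [0.5935, -0.1113, 0.0848]
orientation: [180.0, -0.0, -30.4]
force: [0.1, -2.9, 1.1]
opening: 0.0158
gripper_force: 30.0
```

Scaled: -33 degrees is -0.1833.

Call:
{"fn": "send_rows", "kwargs": {"plan": [[[0, 0, 0, 0, 0, -0.0278], [0, 0, 0, 0, 0, -0.0556], [0, 0, 0, 0, 0, -0.0833], [0, 0, 0, 0, 0, -0.1111], [0, 0, 0, 0, 0, -0.1389], [0, 0, 0, 0, 0, -0.1611], [0, 0, 0, 0, 0, -0.1778], [0, 0, 0, 0, 0, -0.1833]]]}}

```text
clock: 6.15
tool_pos: [0.5933, -0.1119, 0.0847]
orientation: [179.9, 0.0, 2.6]
force: [-0.3, -4.8, 0.6]
opening: 0.0154
gripper_force: 30.0
```

Run:
```python
from h import *
o=ctrl.get_obs(); print(o['tool_pos'],o['orientation'],o['force'],o['moment'],o['opening'],o['joint_pos'].round(1))
```

```text
[ 0.59334839 -0.1118867   0.08471   ] [1.79925116e+02 3.03389008e-02 2.55866535e+00] [-0.30699801 -4.8492949   0.61990282] [-2.15374619 -0.01183619 -0.05535216] 0.015375624223093439 [  7.9  21.1 -18.8   0.1 -50.1  84.6]
```

Now small steps onto the stop, watching the moment.

Scaled: -5 degrees is -0.0278.

Call:
{"fn": "send_rows", "kwargs": {"plan": [[[0, 0, 0, 0, 0, -0.0056], [0, 0, 0, 0, 0, -0.0111], [0, 0, 0, 0, 0, -0.0167], [0, 0, 0, 0, 0, -0.0222], [0, 0, 0, 0, 0, -0.0278], [0, 0, 0, 0, 0, -0.0278], [0, 0, 0, 0, 0, -0.0278]]]}}

```text
clock: 6.73
tool_pos: [0.5934, -0.112, 0.0847]
orientation: [179.9, 0.0, 7.4]
force: [-0.3, -5.6, 0.3]
opening: 0.0157
gripper_force: 30.0
```

Run:
```python
from h import *
o=ctrl.get_obs(); print(o['tool_pos'],o['orientation'],o['force'],o['moment'])
```

```text
[ 0.59337415 -0.11195205  0.08469485] [1.79922258e+02 3.71810816e-02 7.38932171e+00] [-0.33272343 -5.57226727  0.29337324] [-2.3216308  -0.1109511   0.02128883]
```

Scaled: -2 degrees is -0.0111.

Call:
{"fn": "send_rows", "kwargs": {"plan": [[[0, 0, 0, 0, 0, -0.0056], [0, 0, 0, 0, 0, -0.0111], [0, 0, 0, 0, 0, -0.0111], [0, 0, 0, 0, 0, -0.0111]]]}}

```text
clock: 7.07
tool_pos: [0.5933, -0.1119, 0.0847]
orientation: [179.9, 0.0, 9.3]
force: [-0.3, -4.7, 0.4]
opening: 0.016
gripper_force: 30.5
```

Run:
```python
from h import *
o=ctrl.get_obs(); print(o['tool_pos'],o['orientation'],o['force'],o['moment'])
```

```text
[ 0.59331904 -0.11192918  0.08472017] [1.79945750e+02 2.88991533e-02 9.30196043e+00] [-0.34352866 -4.71843533  0.424877  ] [-2.2097047  -0.04775515 -0.72250674]
```

The moment jumped to -0.72 N·m, so the dial is on the stop. I relax the twist, open the fingers and lift.

Scaled: 1 degrees is 0.0056.

Call:
{"fn": "send_rows", "kwargs": {"plan": [[[0, 0, 0, 0, 0, 0.0056], [0, 0, 0, 0, 0, 0.0056], [0, 0, 0, 0, 0, 0.0056]]]}}

```text
clock: 7.32
tool_pos: [0.5933, -0.1119, 0.0847]
orientation: [179.9, 0.0, 8.3]
force: [-0.5, -5.5, 0.2]
opening: 0.016
gripper_force: 30.1
```

Call:
{"fn": "send_rows", "kwargs": {"plan": [[[0, 0, 0, 0, 0, 0], [0, 0, 0, 0, 0, 0], [0, 0, 0, 0, 0, 0], [0, 0, 0, 0, 0, 0], [0, 0, 0, 0, 0, 0], [0, 0, 0, 0, 0, 0]]], "fingers": 0.7}}

```text
clock: 7.82
tool_pos: [0.5935, -0.1106, 0.0845]
orientation: [-180.0, -0.0, 8.4]
force: [-0.5, 0.1, -0.1]
opening: 0.0504
gripper_force: 0.0
```

Scaled: -12 cm is -0.6, -11 cm is -0.55.

Call:
{"fn": "send_rows", "kwargs": {"plan": [[[0, 0, -0.05, 0, 0, 0], [0, 0, -0.15, 0, 0, 0], [0, 0, -0.25, 0, 0, 0], [0, 0, -0.35, 0, 0, 0], [0, 0, -0.45, 0, 0, 0], [0, 0, -0.55, 0, 0, 0], [0, 0, -0.6, 0, 0, 0], [0, 0, -0.6, 0, 0, 0]]]}}

```text
clock: 8.48
tool_pos: [0.595, -0.1108, 0.2079]
orientation: [180.0, -0.3, 8.4]
force: [0.7, 0.7, -0.7]
opening: 0.0614
gripper_force: 0.0
```

Run:
```python
from h import *
s=snap('wrist','w2.png'); o=ctrl.get_obs(); print(o['tool_pos'],o['orientation'],o['force'],o['moment'])
```

```text
[ 0.59406149 -0.11060607  0.20592369] [-1.79999586e+02 -1.50889539e-01  8.38930837e+00] [ 0.20772808 -0.84298696 -0.36101734] [-0.02807582  0.03493958  0.01190895]
```

View pics/w2.png

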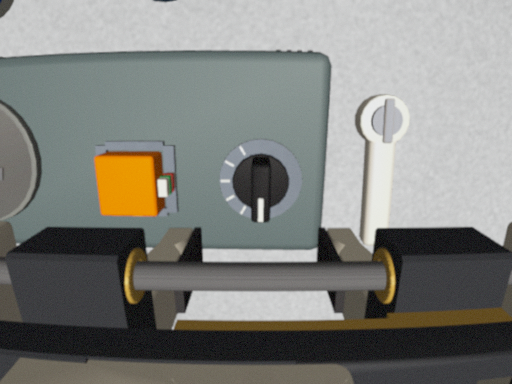

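The pointer at (260,210) sits over the red tick, so the dial is home. The key is at about (130,184). I close the fingers and rotate 90° so the gripper body clears the bowl, then move above the key.

Scaled: -11.9 cm is -0.595, -1.5 cm is -0.075, 48 degrees is 0.2667.

Call:
{"fn": "send_rows", "kwargs": {"plan": [[[0, -0.075, 0, 0, 0, 0.0333], [0, -0.15, 0, 0, 0, 0.0667], [0, -0.225, 0, 0, 0, 0.1], [0, -0.3, 0, 0, 0, 0.1333], [0, -0.375, 0, 0, 0, 0.1667], [0, -0.45, 0, 0, 0, 0.2], [0, -0.525, 0, 0, 0, 0.2333], [0, -0.595, 0, 0, 0, 0.2667]]], "fingers": 0}}

```text
clock: 9.2
tool_pos: [0.5752, 0.0077, 0.2031]
orientation: [179.9, 0.1, -39.9]
force: [0.4, -0.5, 0.2]
opening: 0.0141
gripper_force: 0.0
```

Scaled: 42 degrees is 0.2333.

Call:
{"fn": "send_rows", "kwargs": {"plan": [[[0, 0, 0, 0, 0, 0.0333], [0, 0, 0, 0, 0, 0.0667], [0, 0, 0, 0, 0, 0.1], [0, 0, 0, 0, 0, 0.1333], [0, 0, 0, 0, 0, 0.1667], [0, 0, 0, 0, 0, 0.2], [0, 0, 0, 0, 0, 0.2333], [0, 0, 0, 0, 0, 0.2333]]]}}

```text
clock: 9.87
tool_pos: [0.5754, 0.0069, 0.2031]
orientation: [179.9, -0.0, -81.9]
force: [-0.5, -1.1, 0.6]
opening: 0.0004
gripper_force: 0.0
```

Scaled: 7 cm is 0.35, 6 cm is 0.3.

Call:
{"fn": "send_rows", "kwargs": {"plan": [[[0, 0, 0.05, 0, 0, 0], [0, 0, 0.1, 0, 0, 0], [0, 0, 0.15, 0, 0, 0], [0, 0, 0.2, 0, 0, 0], [0, 0, 0.25, 0, 0, 0], [0, 0, 0.3, 0, 0, 0], [0, 0, 0.35, 0, 0, 0], [0, 0, 0.35, 0, 0, 0]]]}}

```text
clock: 10.53
tool_pos: [0.5748, 0.0067, 0.1319]
orientation: [179.8, -0.0, -81.6]
force: [-0.4, 0.4, -0.4]
opening: 0.0002
gripper_force: 0.0
```

Run:
```python
from h import *
o=ctrl.get_obs(); print(o['tool_pos'],o['orientation'],o['force'],o['opening'])
w=dict(np.load('w2.npz')); hsv=cv2.cvtColor(w['img'],cv2.COLOR_RGB2HSV)
c=max(cv2.findContours(cv2.inRange(hsv,(8,180,150),(22,255,255)),0,2)[0],key=cv2.contourArea)
P=np.array([onz(w,*x[0],.094)[:2] for x in c],np.float32); print('key',cv2.minAreaRect(P))
```

```text
[0.57479916 0.00671501 0.1318679 ] [ 1.79786563e+02 -9.39333468e-03 -8.16279149e+01] [-0.35791697  0.39359547 -0.42533508] 0.0002453474892818648
key ((0.5796152949333191, 0.005880357697606087), (0.054659854620695114, 0.05278489738702774), 7.865518569946289)
```

Scaled: 3.3 cm is 0.165, 3 cm is 0.15.

Call:
{"fn": "send_rows", "kwargs": {"plan": [[[0, 0, 0.04, 0, 0, 0], [0, 0, 0.08, 0, 0, 0], [0, 0, 0.12, 0, 0, 0], [0, 0, 0.15, 0, 0, 0], [0, 0, 0.165, 0, 0, 0], [0, 0, 0.165, 0, 0, 0], [0, 0, 0.165, 0, 0, 0]]]}}

```text
clock: 11.12
tool_pos: [0.5762, 0.007, 0.1015]
orientation: [180.0, -0.0, -81.6]
force: [-0.2, 0.4, 0.8]
opening: 0.0006
gripper_force: 0.0
```

Scaled: 0.5 cm is 0.025, 0.4 cm is 0.02.

Call:
{"fn": "send_rows", "kwargs": {"plan": [[[0, 0, 0.005, 0, 0, 0], [0, 0, 0.01, 0, 0, 0], [0, 0, 0.015, 0, 0, 0], [0, 0, 0.02, 0, 0, 0], [0, 0, 0.025, 0, 0, 0], [0, 0, 0.025, 0, 0, 0], [0, 0, 0.025, 0, 0, 0], [0, 0, 0.025, 0, 0, 0]]]}}

```text
clock: 11.78
tool_pos: [0.5762, 0.007, 0.0966]
orientation: [-180.0, -0.0, -81.6]
force: [0.3, 0.2, 0.3]
opening: 0.0005
gripper_force: 0.0
```

Scaled: 0.5 cm is 0.025, 0.4 cm is 0.02.

Call:
{"fn": "send_rows", "kwargs": {"plan": [[[0, 0, 0.005, 0, 0, 0], [0, 0, 0.01, 0, 0, 0], [0, 0, 0.015, 0, 0, 0], [0, 0, 0.02, 0, 0, 0], [0, 0, 0.025, 0, 0, 0], [0, 0, 0.025, 0, 0, 0], [0, 0, 0.025, 0, 0, 0], [0, 0, 0.025, 0, 0, 0]]]}}

```text
clock: 12.45
tool_pos: [0.5762, 0.007, 0.0917]
orientation: [-180.0, -0.0, -81.6]
force: [-0.9, 0.2, 3.3]
opening: 0.0007
gripper_force: 1.9
```

Call:
{"fn": "send_rows", "kwargs": {"plan": [[[0, 0, 0.005, 0, 0, 0], [0, 0, 0.01, 0, 0, 0], [0, 0, 0.015, 0, 0, 0], [0, 0, 0.02, 0, 0, 0], [0, 0, 0.02, 0, 0, 0], [0, 0, 0.02, 0, 0, 0], [0, 0, 0.02, 0, 0, 0], [0, 0, 0.02, 0, 0, 0]]]}}

```text
clock: 13.12
tool_pos: [0.5763, 0.007, 0.0877]
orientation: [-180.0, -0.0, -81.6]
force: [-1.5, 0.0, 6.5]
opening: 0.0005
gripper_force: 2.9
```

Scaled: 0.35 cm is 0.0175, 0.3 cm is 0.015.

Call:
{"fn": "send_rows", "kwargs": {"plan": [[[0, 0, 0.005, 0, 0, 0], [0, 0, 0.01, 0, 0, 0], [0, 0, 0.015, 0, 0, 0], [0, 0, 0.0175, 0, 0, 0], [0, 0, 0.0175, 0, 0, 0], [0, 0, 0.0175, 0, 0, 0], [0, 0, 0.0175, 0, 0, 0], [0, 0, 0.0175, 0, 0, 0]]]}}

```text
clock: 13.78
tool_pos: [0.5762, 0.007, 0.0844]
orientation: [-180.0, -0.0, -81.6]
force: [-1.8, 1.2, 7.8]
opening: 0.0005
gripper_force: 3.7
```

Run:
```python
from h import *
F=[]
for _ in range(4):
    s=snap('scene','s2.png'); o=ctrl.get_obs(); F.append([*o['tool_pos'],*o['force']])
print(np.mean(F,0).round(4))
t=snap('top','t2.png')
a=cv2.resize(s['img'][125:195,180:290],(800,509),interpolation=2)
cv2.imwrite('pics/c2.png',a[...,::-1])
```

```text
[ 5.7620e-01  7.0000e-03  8.4400e-02 -2.4388e+00  1.5520e-01  7.2230e+00]
```

View pics/c2.png

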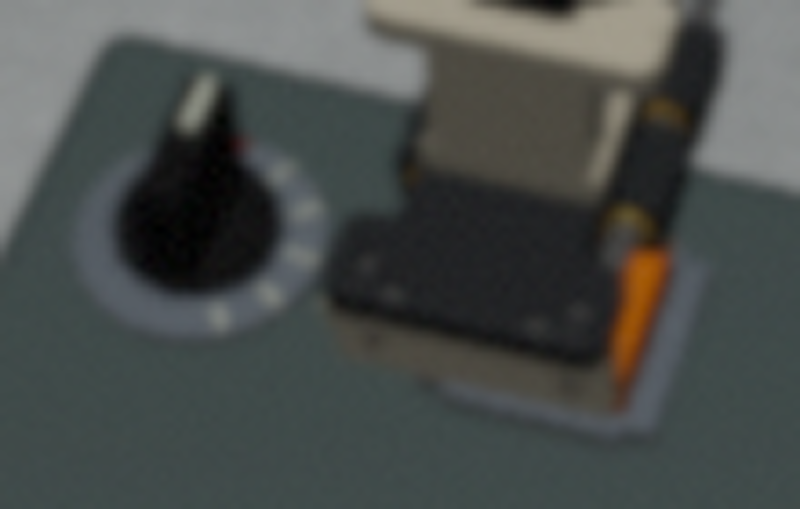

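The dial pointer, at about (200,105) in this crop, lines up with the tick. The key is pressed to about 9.6 mm (TCP z 84.4 mm) with about 7.5 N.

```bash
python3 -c "
from plant import ctrl
print(ctrl.close_job())"
```

```text
the job is handed in; nothing more can be done
None
```

I turned the dial back to its zero stop, then pressed the pulse key to about half travel (9.6 mm by tool height, 7–8 N) and handed the job in with the gripper still holding it; the judge returned no verdict.

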